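# Feel along a primed frame to its proud plug

## Task

With the fingertips, feel along the primed picture frame on its sprung stand as a finisher would: touch down on the corner with the steel L-bracket, run along the short rail to the next corner and round it, then along the long rail to the round wooden plug that stands proud, staying in light contact all the way (the frame dips only a few millimetres) and lifting only at the end to step up onto the plug. Finish with the fingertips resting lightly on top of the plug and stay there, so that it can be marked for sanding: the program finishes while still touching. Nothing is gripped or picked up, and the tins, tools and other things are left as they stand.

Things in the scene. Friction and masses are not known exactly. Their poses are not given: they have to be found in the camera images.
- frame_mid (a point): White wooden picture frame lying face up, open in the middle: 220 (its x) by 340 mm (its y), 20 mm thick, four rails 36 mm wide. This point: centre of the opening, level with the rails' upper face, 54 mm above the table; z up. Short rails' centre lines: y = -152 and 152 mm; long rails': x = -92 and 92 mm. To trace: the rail at y = -152 towards +x, then the rail at x = 92 towards +y. Moves only up and down.
- bracket_corner (a point): Start of the path: the middle of the frame's corner that carries a flat steel L-bracket (arms 16 mm wide, about 60 mm long, let in flush with the face), on the rails' upper face. The only corner with a bracket; the small flat brass plate on the other long rail is of no concern.
- turn_corner (a point): The corner at which the path turns: the middle of the next corner, at the other end of the short rail (184 mm from the start), on the rails' upper face. Plain, with only a fine mitre line.
- plug: Round dark wooden plug, 20 mm in diameter, that stands 4 mm proud of the frame's face on the centre line of the long rail, 140 to 255 mm beyond the turning corner. Origin: the middle of its foot, on the rail's upper face, so its top is 4 mm higher; axes as the frame's. Firmly fixed to the frame.
- frame (a joint): How far the frame is pressed down on its stand's coil springs, in m: 0 untouched, growing as it is pressed, stops at 0.012, negative if it is pulled up. The whole frame sinks level, about 1 mm for each newton.
- tester_tin: Small paint tin, 54 mm in diameter and 62 mm high, standing on the table inside the frame's opening. Leave alone. Origin: centre of its underside.
- sanding_block: Cork sanding block, 65 x 95 x 28 mm, lying on the table inside the frame's opening. Leave alone. Origin: centre of its underside.
- brush: Paint brush lying on the table beside the frame's +y end. Leave alone.
- filling_knife: Flat filling knife lying on the table to the right of the frame. Leave alone.
- tin_lid: Steel tin lid, 90 mm in diameter and 8 mm thick, lying on the table to the left. Leave alone.
- paint_tin: Paint tin, 100 mm in diameter and 115 mm high, standing on the table to the left. Leave alone.
- thinner_bottle: White plastic bottle, 60 mm in diameter and 150 mm high, standing on the table to the right. Leave alone.

How it is judged:
On the way, in this order (a step that is already met when the one before it is completed fails the run):
1. the fingertips touch the corner with the bracket lightly (within 28 mm of its middle) (horizontal distance between the grasp point and bracket_corner below 0.028 m and contact force between the fingers and frame above 0.2 N and value of joint frame between 0.0005 and 0.01 m), for 0.1 s.
2. touching lightly half-way along the short rail (x of the grasp point in the frame of frame_mid between -0.03 and 0.03 m and y of the grasp point in the frame of frame_mid between -0.174 and -0.13 m and contact force between the fingers and frame above 0.2 N and value of joint frame between 0.0005 and 0.01 m), for 0.05 s.
3. touching lightly at the corner where the path turns (within 28 mm of its middle) (horizontal distance between the grasp point and turn_corner below 0.028 m and contact force between the fingers and frame above 0.2 N and value of joint frame between 0.0005 and 0.01 m), for 0.05 s.
4. touching lightly at the beginning of the long rail (x of the grasp point in the frame of frame_mid between 0.07 and 0.114 m and y of the grasp point in the frame of frame_mid between -0.12 and -0.085 m and contact force between the fingers and frame above 0.2 N and value of joint frame between 0.0005 and 0.01 m), for 0.05 s.
5. touching lightly on the long rail just before the plug (30 to 65 mm short of it) (x of the grasp point in the frame of frame_mid between 0.07 and 0.114 m and y of the grasp point in the frame of plug between -0.065 and -0.03 m and contact force between the fingers and frame above 0.2 N and value of joint frame between 0.0005 and 0.01 m), for 0.05 s.
6. the fingertips rest on the plug (contact force between the fingers and plug above 0.3 N and horizontal distance between the grasp point and plug below 0.02 m), for 0.2 s.
At the end, for the whole second after the job is handed in: The fingertips rest on the plug (more than 0.3 N, grasp point within 20 mm of its middle, seen from above), still and lightly: the frame is pressed down by 0.5 to 10 mm. Everything else is where it was (moved less than 20 mm, not tipped) (all of step 6 and value of joint frame between 0.0005 and 0.01 m and velocity of joint frame between -0.01 and 0.01 m/s); the arm keeps its last pose, push and grip.
It fails at once if the frame pressed hard (more than 10 mm down, or over 25 N) (value of joint frame above 0.01 m or contact force between the fingers and frame above 25 N).
It fails at once if the frame gripped or lifted: raised by more than 5 mm, or the fingers put down astride a rail or inside the frame (value of joint frame below -0.005 m or (x of the grasp point in the frame of frame_mid between -0.115 and 0.115 m and y of the grasp point in the frame of frame_mid between -0.175 and 0.175 m and z of the grasp point in the frame of frame_mid below 0.005 m)).
It fails at once if the fingertips lifted off and carried low over the short rail between its corners (8 to 36 mm above the face) (x of the grasp point in the frame of frame_mid between -0.06 and 0.06 m and y of the grasp point in the frame of frame_mid between -0.17 and -0.134 m and z of the grasp point in the frame of frame_mid between 0.027 and 0.055 m and contact force between the fingers and frame below 0.02 N).
It fails at once if the fingertips lifted off and carried low over the long rail between the corner and the last 65 mm before the plug (8 to 36 mm above the face) (x of the grasp point in the frame of frame_mid between 0.074 and 0.11 m and y of the grasp point in the frame of frame_mid above -0.12 m and y of the grasp point in the frame of plug below -0.065 m and z of the grasp point in the frame of frame_mid between 0.027 and 0.055 m and contact force between the fingers and frame below 0.02 N).
It fails at once if a bystander moved by more than 20 mm, lifted or tipped (distance of any of tester_tin, sanding_block, brush, filling_knife, tin_lid, paint_tin, thinner_bottle from where it was at the start of the episode above 0.02 m or angle between any of tester_tin, sanding_block, brush, filling_knife, tin_lid, paint_tin, thinner_bottle's own z axis and vertical above 0.3 rad).
It also fails if it takes over 45 s, if anything falls off the work surface, if the arm or the gripper's body presses on something with over 40 N, if the wrist force passes 120 N, or if a joint passes its speed limit or range.

## Robot

A 6-joint arm with a two-finger parallel gripper is mounted at the origin on the work surface. World frame = base frame: x ahead of the robot, y to its left, z up, the work surface at z = 0. Lengths are in m, angles in rad, forces in N, time in s.
With the tool pointing down it reaches from about 0.35 to 1 m from the base axis. Payload 7.1 kg.
Tool frame: the origin (TCP) lies between the finger pads; the fingertips stand 22 mm ahead of it and the grasp point (between the pads) lies 3 mm ahead of it; x points along the fingers, y is the direction in which the jaws open and shut, and the axes are right-handed (so a half turn about x gives the same grasp; the last joint's range is limited). The gripper opens to 85 mm and grips with 20 to 120 N. Pads are 22 mm wide; open, the fingers measure 114 mm over their backs; the gripper's body (76 mm by 85 mm) begins 54 mm behind the grasp point. The pads swing forward as they close: fully open they stand 13 mm farther back than shut.
Start: joints at [1.084, 0.423, 1.63, -0, 1.089, -0.019], TCP at [0.282, 0.558, 0.253] pointing down, gripper open.
Joint ranges: [-3, 3], [-0.9, 2.11], [0.09, 2.58], [-1.31, 4.45], [0.11, 2.69], [-2.54, 2.54]. Speed limits (rad/s): [2.39, 2.39, 3.01, 3.14, 3.14, 3.14].

## Interface

Orientations are given as a rotation vector (axis times angle).
In Python, from rig import manip gives the robot as it stands. The module is installed in compiled form; this text tells all that it offers. Calls block until the motion is done:
- manip.move_to(position, orientation): joint-space move of the TCP to a pose.
- manip.servo_line(position, orientation=None, rate=0.15): straight line of the TCP; orientation=None keeps the orientation; rate is the mean speed in m/s.
- manip.set_joints(angles): joint-space move.
- manip.command_gripper(opening, f_grip=None): finger opening in m; f_grip is the grip in N (None keeps the last); returns when the fingers have stopped.
- manip.hold(seconds).
- manip.solve_ik(position, orientation): joint angles nearest the present ones, or None.
- manip.camera(name): name is "scene" or "top" or "wrist"; returns a dict with "image" (480x640x3 uint8, red, green, blue), "fx", "fy", "cx", "cy" (pixels), "k1" (the pictures are not rectified: a ray, as slopes to the right and down, at radius r is drawn at 1 + k1 r^2 times it, then the intrinsics apply), "cam_to_world" (4x4, takes a point from camera to world coordinates); the wrist camera has in their place "mount" (4x4, takes a point from camera to tool coordinates, whose origin is the TCP and whose axes are the tool frame's). Camera axes: x right, y down, z forward; pixel columns grow to the right and rows downward; lengths in m; the calibration is good to about 2 mm. A picture is of the moment at which its call begins: read the wrist's pose just before it. There is no depth.
A pose or a line that the arm cannot do raises manip.IKError and nothing moves.
- manip.sign_off(): hands the job in, once; it reports no verdict.
Readings, each from a call of its own:
- manip.get_time(): time.
- manip.get_joint_positions(): joint angles.
- manip.get_joint_vel(): joint speeds.
- manip.get_tau(): joint torques, N m.
- manip.get_position(): TCP position.
- manip.get_ee_rot(): TCP orientation.
- manip.get_contact_force(): force on the tool from outside, world axes, zero at the start.
- manip.get_torque(): the same for the moment, N m.
- manip.get_width(): finger opening in m.
Only numpy, scipy, OpenCV 4.12 (cv2) and the standard library are available. Lean on these libraries where they do the work, as an engineer would, in place of code of your own. Each camera call takes 0.05 s, during which the arm holds its last target.

## Working session

There is one attempt and no reset: what is moved stays moved. The work goes in short steps, each a Python script; the robot and the scene stay as the last script left them, time stands still between calls to the robot, and variables do not carry over. Pictures are saved under pics/ and viewed, and the job is handed in when it is done.

```bash
mkdir -p pics; python3 - <<'E'
from rig import manip
import cv2,pickle
d={}
for n in("scene","top","wrist"):
    c=manip.camera(n); d[n]=c
    cv2.imwrite(f"pics/{n}0.png",c["image"][:,:,::-1])
    print(n,{k:v for k,v in c.items() if k!="image"})
pickle.dump(d,open("cams.pkl","wb"))
print(manip.get_time(),manip.get_position(),manip.get_ee_rot(),manip.get_width())
E
```

```text
scene {'fx': 514.1281956448006, 'fy': 514.1281956448006, 'cx': 314.6930221632108, 'cy': 242.57374125884775, 'k1': -0.062459302257489475, 'cam_to_world': array([[ 0.0055818 ,  0.74485316, -0.66720507,  1.52324022],
       [ 0.99978869, -0.01735746, -0.01101331,  0.07317924],
       [-0.01978429, -0.66700261, -0.74479265,  1.18179044],
       [ 0.        ,  0.        ,  0.        ,  1.        ]])}
top {'fx': 542.2948005014277, 'fy': 542.2948005014277, 'cx': 317.87590823694813, 'cy': 234.87270755967327, 'k1': 0.023440177520934417, 'cam_to_world': array([[-0.01382609, -0.98917783,  0.14606867,  0.31160355],
       [-0.99979406,  0.01150599, -0.01671657,  0.05921216],
       [ 0.01485499, -0.14626971, -0.98913321,  1.53205402],
       [ 0.        ,  0.        ,  0.        ,  1.        ]])}
wrist {'fx': 369.66521082804536, 'fy': 369.66521082804536, 'cx': 322.20532767694186, 'cy': 234.89791310221665, 'k1': -0.02380388332835187, 'mount': array([[-1.06333592e-03, -3.22697713e-01,  9.46501482e-01,
        -1.21122546e-01],
       [ 9.99999229e-01,  2.63871804e-04,  1.21340109e-03,
         4.59021122e-04],
       [-6.41316809e-04,  9.46502042e-01,  3.22697184e-01,
        -8.36685866e-02],
       [ 0.00000000e+00,  0.00000000e+00,  0.00000000e+00,
         1.00000000e+00]])}
0.15 [0.28159781 0.55749705 0.25269586] [ 0.3658271   1.53980471 -0.36777062] 0.08540515250731286
```

View pics/top0.png

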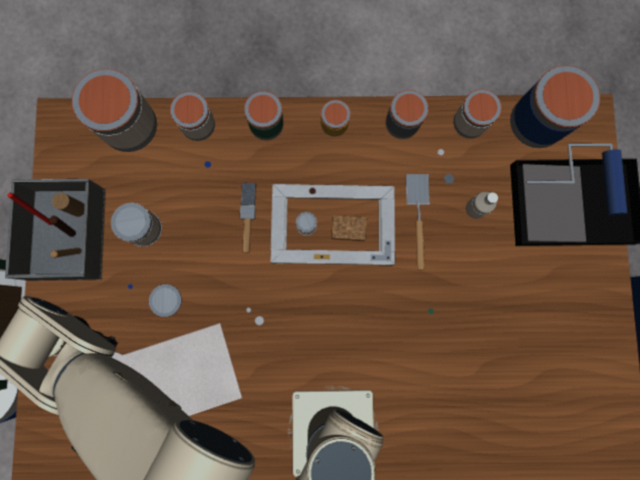

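View pics/scene0.png

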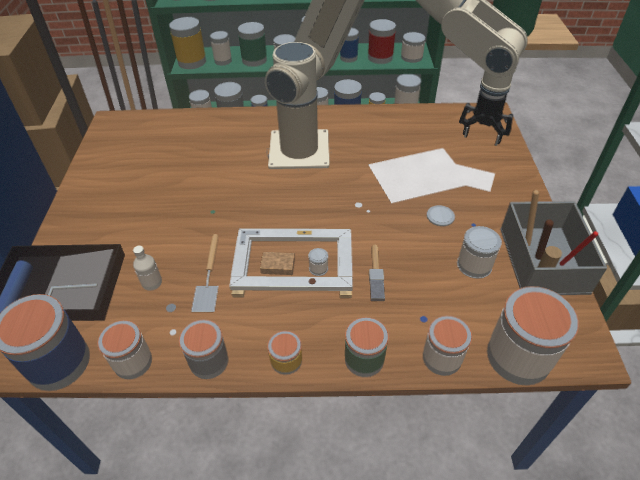

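The top view shows the frame at about (270–395, 184–265). The bracket is at its lower right corner (384,255), and the plug is on the far rail at (312,190). Next I'll measure these positions.

```bash
cat > h.py <<'E'
import numpy as np,cv2,pickle
def ray(c,uv):
    K=np.array([[c["fx"],0,c["cx"]],[0,c["fy"],c["cy"]],[0,0,1]])
    p=cv2.undistortPoints(np.array(uv,float).reshape(-1,1,2),K,np.array([c["k1"],0,0,0,0.]))[:,0]
    return np.c_[p,np.ones(len(p))]
def toplane(c,T,uv,z):
    r=ray(c,uv)@T[:3,:3].T; o=T[:3,3]
    return o+r*((z-o[2])/r[:,2])[:,None]
E
python3 - <<'E'
from h import *
d=pickle.load(open("cams.pkl","rb"))
for n,(x0,y0,x1,y1) in dict(top=(255,170,410,280),scene=(222,222,365,303)).items():
    c=d[n]; im=c["image"]; hsv=cv2.cvtColor(im,cv2.COLOR_RGB2HSV)
    cv2.imwrite(f"pics/{n}crop.png",cv2.resize(im[y0:y1,x0:x1,::-1],None,fx=5,fy=5,interpolation=cv2.INTER_CUBIC))
    m=np.zeros(im.shape[:2],np.uint8)
    m[y0:y1,x0:x1]=((hsv[...,1]<45)&(hsv[...,2]>150))[y0:y1,x0:x1]
    cs,_=cv2.findContours(m,cv2.RETR_EXTERNAL,cv2.CHAIN_APPROX_NONE)
    k=max(cs,key=cv2.contourArea)
    P=toplane(c,c["cam_to_world"],k[:,0],0.054)[:,:2]
    r=cv2.minAreaRect(P.astype(np.float32)*1000); print(n,r,cv2.boxPoints(r))
    dark=np.zeros_like(m); dark[y0:y1,x0:x1]=((hsv[...,2]<95))[y0:y1,x0:x1]
    cs,_=cv2.findContours(dark,cv2.RETR_EXTERNAL,cv2.CHAIN_APPROX_NONE)
    for q in cs:
        if cv2.contourArea(q)>8:
            M=cv2.moments(q);u=[M["m10"]/M["m00"],M["m01"]/M["m00"]]
            print("dark",u,cv2.contourArea(q),toplane(c,c["cam_to_world"],[u],0.058))
E
```

```text
top ((560.9276733398438, -7.0655364990234375), (335.4024353027344, 215.2689666748047), 88.41508483886719) [[ 448.69598 -171.7256 ]
 [ 663.8826  -177.67961]
 [ 673.15936  157.59453]
 [ 457.97272  163.54854]]
dark [385.0, 265.48484848484844] 11.0 [[ 0.44270562 -0.14773183  0.058     ]]
dark [402.8115942028985, 234.6086956521739] 11.5 [[ 0.52729671 -0.19955968  0.058     ]]
dark [346.94025157232704, 239.1949685534591] 53.0 [[ 0.516353 -0.045372  0.058   ]]
dark [306.72727272727275, 231.98787878787877] 27.5 [[0.53765549 0.06484207 0.058     ]]
dark [334.2307692307692, 198.44871794871793] 13.0 [[ 0.63097595 -0.012525    0.058     ]]
dark [312.0, 190.55] 20.0 [[0.65405114 0.04891772 0.058     ]]
dark [255.53623188405797, 188.18840579710144] 11.5 [[0.66234793 0.2056293  0.058     ]]
dark [282.0383141762452, 181.22988505747125] 43.5 [[0.68145365 0.13202754 0.058     ]]
scene ((564.2752075195312, -8.768798828125), (340.6240539550781, 215.82586669921875), 88.59931182861328) [[ 452.23138 -176.39209]
 [ 667.99274 -181.66779]
 [ 676.31903  158.85449]
 [ 460.55768  164.13019]]
dark [269.3809523809524, 271.1587301587301] 10.5 [[ 0.62113963 -0.07108929  0.058     ]]
```

View pics/topcrop.png

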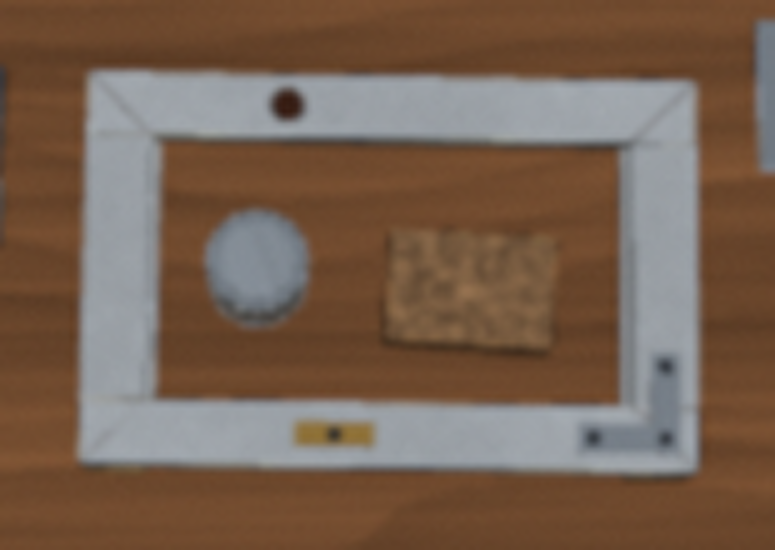

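```bash
cat >> h.py <<'E'
from scipy.spatial.transform import Rotation as Ro
def orient(yaw):
    R=np.array([[0,0,1],[0,1,0],[-1,0,0]],float) # columns x=down,y=+y,z=+x
    return (Ro.from_euler('z',yaw)*Ro.from_matrix(R)).as_rotvec()
def wristT(manip):
    T=np.eye(4);T[:3,:3]=Ro.from_rotvec(manip.get_ee_rot()).as_matrix();T[:3,3]=manip.get_position();return T
E
python3 - <<'E'
from rig import manip
from h import *
o=orient(np.radians(-1.5))
for p in [(0.505,-.008,.36),(.46,-.158,.09),(.66,-.16,.09),(.66,.05,.09)]: print(manip.solve_ik(p,o))
manip.move_to([0.505,-.008,.36],o)
manip.command_gripper(0.0,20)
T=wristT(manip); c=manip.camera("wrist")
c["T"]=T@c["mount"]; pickle.dump(c,open("w1.pkl","wb"))
cv2.imwrite("pics/w1.png",c["image"][:,:,::-1])
print(manip.get_time(),manip.get_position(),manip.get_width(),manip.get_contact_force())
E
```

```text
[-3.94038399e-02  1.28322122e-01  1.77575977e+00 -4.44089210e-16
  1.23751076e+00 -1.58402023e+00]
[-3.55322020e-01  4.93575420e-01  2.02624168e+00 -4.44089210e-16
  6.21775551e-01 -1.89993841e+00]
[-2.55359576e-01  6.97832551e-01  1.58302886e+00 -4.44089210e-16
  8.60731245e-01 -1.79997596e+00]
[ 5.76333897e-02  6.77970650e-01  1.62558420e+00 -4.44089210e-16
  8.38037805e-01 -1.48698300e+00]
3.175 [ 0.50498859 -0.008003    0.36001028] -0.0005075569923107054 [-0.01779961 -0.18585337  0.28312532]
```

View pics/w1.png

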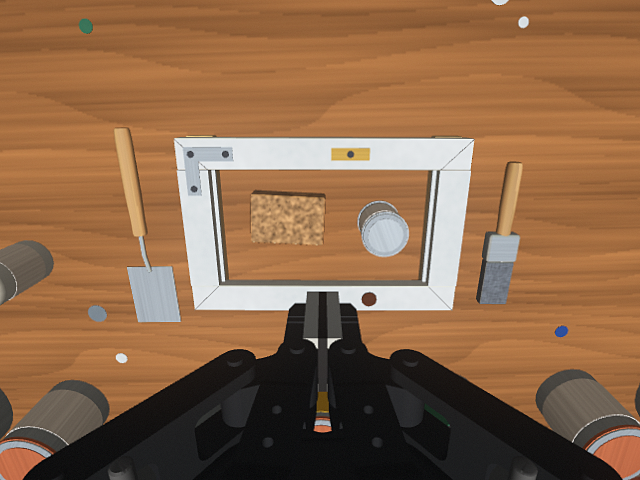

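The wrist view shows the bracket corner at (180,148), the turn corner at about (205,297), and the plug at (369,299). I'll refine these with lines fitted to the outline.

```bash
python3 - <<'E'
from h import *
c=pickle.load(open("w1.pkl","rb")); im=c["image"]; hsv=cv2.cvtColor(im,cv2.COLOR_RGB2HSV)
W=lambda uv,z=.054: toplane(c,c["T"],uv,z)[:,:2]
m=((hsv[...,1]<30)&(hsv[...,2]>200)).astype(np.uint8); m[315:]=0;m[:130]=0;m[:,:165]=0;m[:,480:]=0
P=np.argwhere(m)[:,::-1]
# outer edges by scanning in from each side
L=[];
def fit(pts,ax):
    Q=W(pts); a=Q[:,1-ax];b=Q[:,ax]
    for _ in range(4):
        k=np.polyfit(a,b,1); r=abs(b-np.polyval(k,a)); s=r<max(.0015,2*np.median(r)); a,b=a[s],b[s]
    print(ax,k,len(a),r.max()); return k
cols=[u for u in range(245,440) if 1]
near=[(u,np.flatnonzero(m[:,u])[0]-.5) for u in cols]
far=[(u,np.flatnonzero(m[:,u])[-1]+.5) for u in list(range(205,285))+list(range(390,445))]
kn=fit(near,0);kf=fit(far,0)
rows=range(150,298)
l=[(np.flatnonzero(m[v])[0]-.5,v) for v in rows if v>200];r=[(np.flatnonzero(m[v])[-1]+.5,v) for v in rows]
kl=fit(l,1);kr=fit(r,1)
def X(kx,ky): # x=kx0*y+kx1 ; y=ky0*x+ky1
    A=np.array([[1,-kx[0]],[-ky[0],1]]);return np.linalg.solve(A,[kx[1],ky[1]])
C=np.array([X(a,b) for a in(kn,kf) for b in(kl,kr)]);print(C,C.mean(0))
print("len",np.linalg.norm(C[0]-C[1]),np.linalg.norm(C[2]-C[3]),np.linalg.norm(C[0]-C[2]),np.linalg.norm(C[1]-C[3]))
pm=((hsv[...,2]<140)&(hsv[...,1]>80)).astype(np.uint8); pm[:288]=0;pm[310:]=0;pm[:,:359]=0;pm[:,380:]=0
M=cv2.moments(pm,True);u=[M["m10"]/M["m00"],M["m01"]/M["m00"]];print("plug",u,M["m00"],W([u],.057))
E
```

```text
0 [0.02793498 0.45302479] 195 0.0007867527142445541
0 [0.02624112 0.67132602] 135 0.0001426097182725128
1 [-0.02914968 -0.16088375] 72 0.0006201254404464562
1 [-0.02649267  0.17783121] 144 0.001243819675769503
[[ 0.44816557 -0.17394763]
 [ 0.45765381  0.16570674]
 [ 0.66659436 -0.18031476]
 [ 0.67552289  0.15993481]] [ 0.56198416 -0.00715521]
len 0.33978687420783643 0.3403666966906216 0.21852156681744325 0.21794552243760582
plug [368.5364238410596, 298.9072847682119] 151.0 [[0.6551949  0.04894569]]
```

```bash
cat >> h.py <<'E'
YAW=-0.0270; CEN=np.array([0.562,-0.0074])
def F(x,y):
    c,s=np.cos(YAW),np.sin(YAW); return CEN+np.array([c*x-s*y,s*x+c*y])
def fz(m,n=5):
    v=[]
    for _ in range(n): v.append(m.get_contact_force()); m.hold(.02)
    return np.mean(v,0)
E
python3 - <<'E'
from rig import manip
from h import *
o=orient(YAW); b=F(-.092,-.152)
manip.move_to([*b,.13],o); manip.servo_line([*b,.085],rate=.1)
manip.hold(.15); f0=fz(manip); print("base",f0,manip.get_time())
z=.080
while z>.066:
    manip.servo_line([*b,z],rate=.05); f=fz(manip,3)-f0; print(round(z,4),f.round(2),manip.get_position().round(4))
    if f[2]>2.5: break
    z-=.001
np.save("f0.npy",f0); print(manip.get_time())
E
```

```text
base [ 0.12341442 -0.22003519 -0.07309725] 5.0833
0.08 [-0.26  0.47  0.18] [ 0.4658 -0.1568  0.0798]
0.079 [-0.23 -0.14  0.28] [ 0.4659 -0.1569  0.079 ]
0.078 [-0.18  0.68 -0.02] [ 0.4659 -0.1569  0.078 ]
0.077 [-0.06  0.02  0.53] [ 0.4659 -0.1569  0.077 ]
0.076 [-0.11  0.13  0.29] [ 0.4659 -0.1568  0.076 ]
0.075 [-0.    0.55  1.4 ] [ 0.466  -0.1569  0.075 ]
0.074 [-1.05  0.64  1.93] [ 0.466  -0.1569  0.074 ]
0.073 [-0.65  0.08  2.92] [ 0.466  -0.1569  0.073 ]
7.4833
```

Contact came at TCP z ≈ 0.076, as predicted, at about 1 N/mm. Now I'll trace the path in segments, with force checks along the way.

```bash
python3 - <<'E'
from rig import manip
from h import *
f0=np.load("f0.npy"); z=.0725
pl=np.array([.6547,.049])-CEN; c,s=np.cos(YAW),np.sin(YAW); pf=np.array([c*pl[0]+s*pl[1],-s*pl[0]+c*pl[1]]); print("plug f",pf)
way=[(x,-.152) for x in(-.092,-.046,0,.046,.092)]+[(.092,y) for y in(-.125,-.1025,-.06,-.03,pf[1]-.047)]
for w in way:
    manip.servo_line([*F(*w),z],rate=.06); manip.hold(.08)
    f=fz(manip,4)-f0; print(np.round(w,3),round(z,4),f.round(2),manip.get_position().round(4),round(manip.get_time(),2))
    z+=np.clip((f[2]-3.5)*.0005,-.001,.001) if abs(f[2]-3.5)>1 else 0
    z=np.clip(z,.070,.0745)
E
```

```text
plug f [0.0911436  0.05888204]
[-0.092 -0.152] 0.0725 [-0.5   0.29  3.71] [ 0.466  -0.1569  0.0725] 7.88
[-0.046 -0.152] 0.0725 [2.47 0.43 3.34] [ 0.5125 -0.1583  0.0728] 8.95
[ 0.    -0.152] 0.0725 [2.68 0.4  3.26] [ 0.5585 -0.1595  0.0729] 10.02
[ 0.046 -0.152] 0.0725 [1.8  0.81 2.87] [ 0.6045 -0.1607  0.0729] 11.08
[ 0.092 -0.152] 0.0725 [2.01 0.28 3.14] [ 0.6505 -0.1619  0.0729] 12.15
[ 0.092 -0.125] 0.0725 [-0.95  2.63  3.81] [ 0.6504 -0.1345  0.0723] 12.9
[ 0.092 -0.102] 0.0725 [0.13 2.67 3.84] [ 0.6512 -0.112   0.0724] 13.57
[ 0.092 -0.06 ] 0.0725 [-0.23  2.66  3.73] [ 0.6523 -0.0697  0.0724] 14.58
[ 0.092 -0.03 ] 0.0725 [0.33 2.44 3.45] [ 0.6532 -0.0396  0.0725] 15.38
[0.092 0.012] 0.0725 [0.02 2.58 3.46] [0.6543 0.0021 0.0725] 16.38
```

Contact held all the way. Now I'll lift, step over to the plug and check the alignment before touching.

```bash
python3 - <<'E'
from rig import manip
from h import *
p=manip.get_position(); manip.servo_line([p[0],p[1],.100],rate=.08)
T=wristT(manip); c=manip.camera("wrist"); c["T"]=T@c["mount"]; pickle.dump(c,open("w2.pkl","wb"))
cv2.imwrite("pics/w2.png",c["image"][:,:,::-1])
manip.servo_line([.6548,.049,.100],rate=.1)
c=manip.camera("scene"); cv2.imwrite("pics/s2.png",cv2.resize(c["image"][200:310,220:370,::-1],None,fx=5,fy=5,interpolation=cv2.INTER_CUBIC))
print(manip.get_time(),manip.get_position())
E
```

```text
17.5917 [0.65472561 0.04913708 0.09993255]
```

View pics/w2.png

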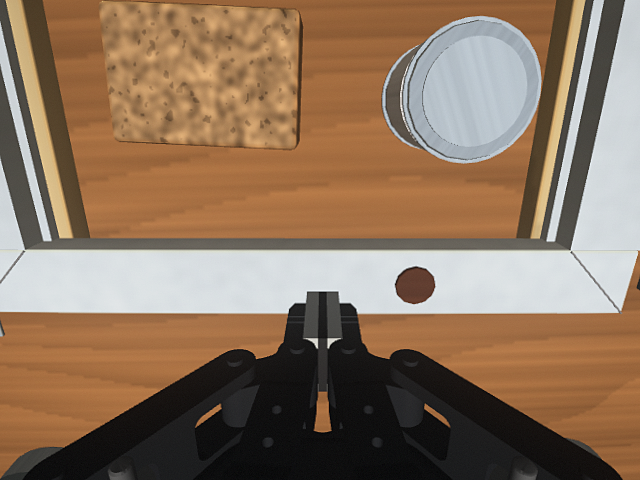

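View pics/s2.png

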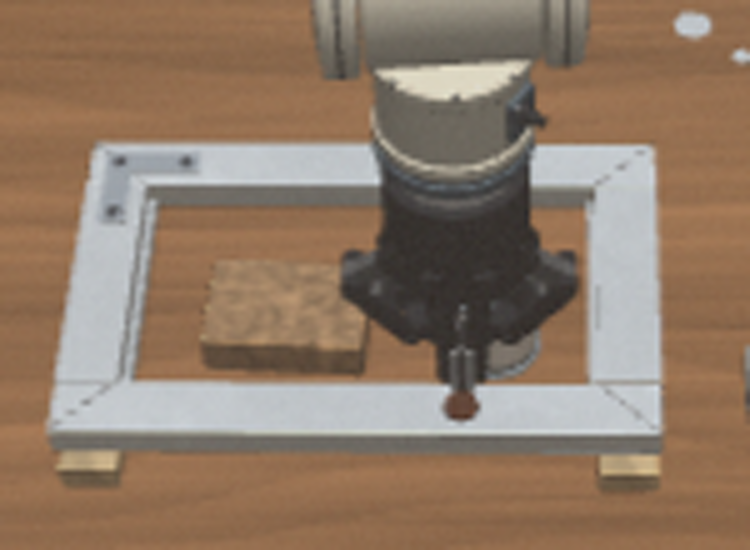

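In the wrist picture the plug is at (415,285), and the tips sit at (322,295). In the scene picture the fingertips are right over the plug at (461,403) in the crop. I'll recompute the plug position and then lower.

```bash
python3 - <<'E'
from rig import manip
from h import *
c=pickle.load(open("w2.pkl","rb")); hsv=cv2.cvtColor(c["image"],cv2.COLOR_RGB2HSV)
pm=((hsv[...,2]<150)&(hsv[...,1]>80)).astype(np.uint8); pm[:262]=0;pm[308:]=0;pm[:,:385]=0;pm[:,445:]=0
M=cv2.moments(pm,True);q=toplane(c,c["T"],[[M["m10"]/M["m00"],M["m01"]/M["m00"]]],.058)[0];print("plug",q,M["m00"])
p=np.array([.6548,.049])
if np.hypot(*(q[:2]-p))<.008: p=(p+q[:2])/2
manip.servo_line([*p,.086],rate=.08); manip.hold(.15); f0=fz(manip)
print("base",f0)
for z in np.arange(.082,.0745,-.001):
    manip.servo_line([*p,z],rate=.04); f=fz(manip,4)-f0; print(round(z,4),f.round(2))
    if f[2]>3: break
manip.hold(.5); print((fz(manip,10)-f0).round(2),manip.get_position(),manip.get_time())
c=manip.camera("scene"); cv2.imwrite("pics/s3.png",cv2.resize(c["image"][200:310,220:370,::-1],None,fx=5,fy=5,interpolation=cv2.INTER_CUBIC))
cv2.imwrite("pics/s3f.png",c["image"][:,:,::-1])
E
```

```text
plug [0.65443474 0.04840001 0.058     ] 1110.0
base [-0.05392555 -0.19028161  0.40938911]
0.082 [-0.09  0.13 -0.01]
0.081 [ 0.14 -0.02 -0.12]
0.08 [ 0.32  0.35 -0.06]
0.079 [-0.03  0.49  0.21]
0.078 [-0.37  0.08  1.62]
0.077 [-0.31  0.15  3.06]
[ 0.16 -0.08  2.43] [0.65470288 0.048702   0.07704203] 20.7167
```

View pics/s3.png

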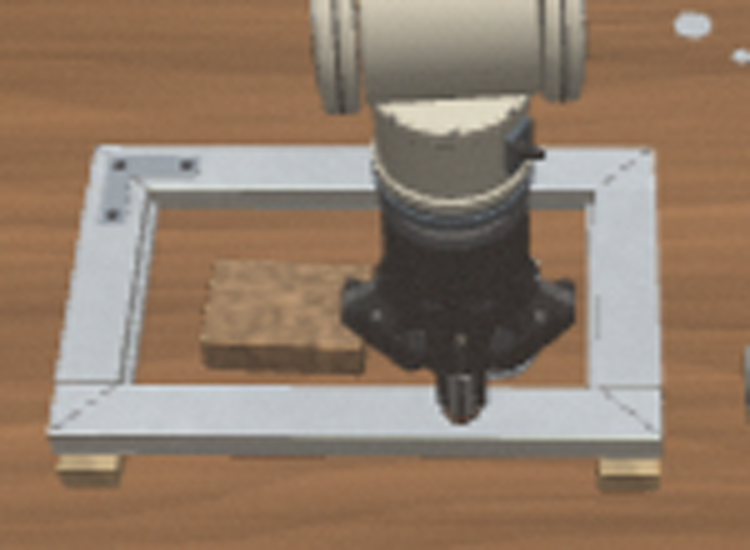

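View pics/s3f.png

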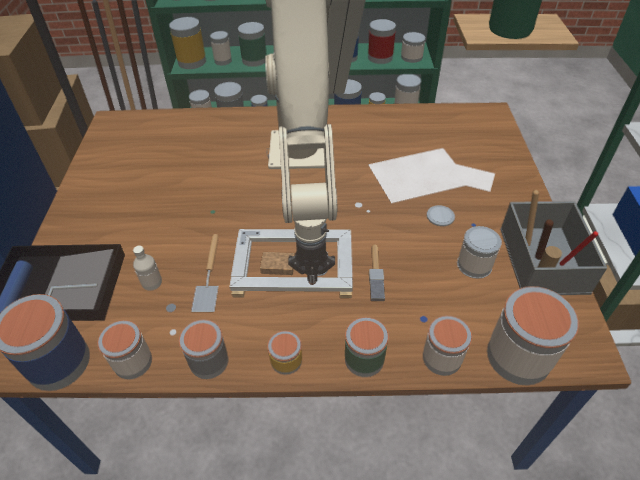

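The fingertips rest on the plug, covering it at crop (461,405), and nothing else has moved. I'll press one more millimetre for margin and then hand in.

```bash
python3 - <<'E'
from rig import manip
from h import *
p=manip.get_position(); manip.servo_line([p[0],p[1],.0762],rate=.03); manip.hold(.6)
print(fz(manip,10)-np.array([-.05,-.19,.41]),manip.get_position(),manip.get_time())
manip.sign_off()
E
```

```text
[-0.10168962  0.27462779  3.47690687] [0.65470102 0.04872017 0.076203  ] 21.7833
the job is handed in; nothing more can be done
```

The trace is done and handed in at 21.8 s, with the fingertips still resting on the plug. `sign_off` gives no verdict, so I don't know how it was judged.

- **Path:** With the fingers shut, I touched down on the bracket corner. I slid along the short rail, round the turn corner, and up the long rail to about 47 mm short of the plug. There I lifted 28 mm and stepped across onto the plug.
- **Contact:** I read the force at the ten stops along the trace. It was 2.9 to 3.8 N upward each time, which is about 3 to 4 mm of frame dip. I did not log it between stops.
- **Finish:** The last reading on the plug was about 3.5 N, roughly 3 mm of dip. The fingertips were within 1 mm of the plug's measured middle.
- **Other objects:** The last scene picture shows the tins, tools and other things still in place, except that the arm hid the tester tin and part of the sanding block.

None of the checks failed. The frame position from the top camera was about 3 mm off the scene-camera one, so I used the wrist camera's fit. Force noise was about ±0.4 N.

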